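Serve a macaron with the tongs

ROBOT

A 7-joint arm with a two-finger parallel gripper is mounted at the origin on the work surface. World frame = base frame: x ahead of the robot, y to its left, z up, the work surface at z = 0. Lengths are in m, angles in rad, forces in N, time in s.
With the tool pointing down it reaches from about 0.4 to 0.9 m from the base axis. Payload 5.6 kg.
Tool frame: the origin (TCP) lies midway between the tips of the shut fingers; the grasp point (between the pads) lies 19 mm behind it; y points along the fingers, z is the direction in which the jaws open and shut, and the axes are right-handed (so a half turn about y gives the same grasp; the last joint's range is limited). The gripper opens to 92 mm and grips with 3 to 60 N. Pads are 20 mm wide; open, the fingers measure 128 mm over their backs; the gripper's body (75 mm by 189 mm) begins 69 mm behind the grasp point.
Start: joints at [-1.18, 0.468, -0.012, 1.603, 0.006, 1.071, -0.056], TCP at [0.273, 0.59, 0.215] pointing down, gripper open.
Joint ranges: [-2.53, 2.53], [-0.31, 2.02], [-1.57, 1.55], [0.28, 2.44], [-1.29, 4.43], [0.15, 1.84], [-2.92, 2.92]. Speed limits (rad/s): [2.57, 2.57, 3.14, 3.14, 3.14, 3.14, 3.14].

INTERFACE

Orientations are given as a 3x3 rotation matrix whose columns are the frame's x, y, z axes.
In Python, from station import env, effector, solver, viewer, workorder, search_frame, tip_of gives the robot as it stands. Calls block until the motion is done:
- env.reach(position, orientation): joint-space move of the TCP to a pose.
- env.movel(position, frame=None, rate=0.15): straight line of the TCP; frame=None keeps the orientation; rate is the mean speed in m/s.
- env.goto_joints(angles): joint-space move.
- effector.release() and effector.grasp(squeeze=None): open the fingers fully, or close them until they stop; squeeze is the grip in N (None keeps the last).
- env.pause(seconds).
- solver.inverse_kinematics(position, orientation): joint angles nearest the present ones, or None.
- env.sense(): the state.
- viewer.read_camera(name): name is "side" or "top" or "wrist"; returns (picture, depth): 480x640x3 uint8, red, green, blue; 480x640 float32, m along the optical axis (not along the pixel's ray), 0 where there is no reading.
- viewer.camera_info(name): a dict with "intrinsics" (3x3 intrinsics, pixels), "dist_coeffs" ([k1, k2, p1, p2, k3] as OpenCV has them; the pictures are not rectified), "eye" and "rotation" of the camera in the world; the wrist camera has in their place "T_tool_cam" (4x4, takes a point from camera to tool coordinates, whose origin is the TCP and whose axes are the tool frame's). Camera axes: x right, y up, looking along -z (the intrinsics and any distortion apply to the point x, -y, -z); pixel columns grow to the right and rows downward; lengths in m; the calibration is good to about 2 mm. A picture is of the moment at which its call begins: read the wrist's pose just before it. camera_info takes no time and is no camera call.
A pose or a line that the arm cannot do raises env.PlanningError and nothing moves.
- workorder.finish_job(): hands the job in, once; it reports no verdict.
Trained networks look in the newest picture that a camera, given by its name, has taken for a name from the list of things; names that differ only in an ending like _2 or _b are one class to them, and where a whole thing is asked for, a point or a joint stands for the part that bears it (a point fixed in the world has none). Each returns a list of dicts, best first, with "score" (0 to 1); they miss things now and then, are a little off and sometimes report something else, mostly with a low value. They report only what shows in the picture. A call takes as long as a camera call. They do not tell look-alikes from the thing itself.
- search_frame(camera, name): "at" ([x, y, z] in m, in world coordinates, good to about 4 mm: the middle of the surface that is visible of it).
- tip_of(camera, name): "at" ([x, y, z] in m, in world coordinates, good to about 4 mm: a listed point, or the origin of a listed thing).
The state is a dict: "t": time; "joint_positions": joint angles; "joint_velocities": joint speeds; "tau": joint torques, N m; "ee_pos": TCP position; "tcp_rot": TCP orientation; "wrist_force": force on the tool from outside, world axes, zero at the start; "moment": the same for the moment, N m; "gripper_width": finger opening in m.
Only numpy, scipy, OpenCV 4.12 (cv2) and the standard library are available. Lean on these libraries where they do the work, as an engineer would, in place of code of your own. Each camera call takes 0.05 s, during which the arm holds its last target. There are 200 camera calls.

TASK

Take the sprung serving tongs from their rest and use them to lift the macaron out of the pan and set it down gently, flat, in the middle of the dessert plate; do not let it drop, crush it or touch it with anything but the tongs, and leave the other two sweets and the paper cups where they are. Then lay the tongs back on their rest, as they lay before.

Things in the scene. Friction and masses are not known exactly. Their poses are not given: they have to be found in the camera images.
- tongs_mid (a point): Stainless sprung tongs, 228 mm long, 85 g: two flat arms (14 mm high, 3 mm thick) joined by a bow, lying level on their rest. Point: their middle and balance point, between the finger grips, half-way up, 37 mm above the worktop. x to the tips, y across the arms, z up. Grips: outer sides from x = -30 to 30 mm, 50 mm wide when open, 36 mm with the macaron held.
- tongs_tip (a point): The point midway between the centres of the tongs' two flat gripping ends, 117 mm ahead of tongs_mid along x; same axes. The ends are 24 mm long, 16 mm high, 3 mm thick; their inner faces stand 75 mm apart when open, and 42 mm apart and parallel when closed on the macaron. The arms' hinges lie 85 mm behind tongs_mid, the bow ends 99 mm behind it.
- tongs_arm (a joint): Turn of each tongs arm (rad), both alike: 0 = sprung fully open, about 0.075 = ends on the macaron, 0.18 = fully squeezed. The spring pushes back at the grips with about 7 N a side as closing starts, 12 N on the macaron; of any squeeze beyond that about 0.42 reaches the macaron (20 N at the grips presses it with 3.5 N).
- macaron_mid (a point): Macaron: a brown two-shelled round biscuit with a pale filling, 42 mm across, 26 mm high, about 20 g, lying flat in the pan. Point: its centre, 13 mm above its underside; z up. More than 20 N crushes it.
- pan: Fixed stainless catering pan, 265 by 162 mm over its 10 mm rim, 65 mm high, walls and floor 3 mm thick; inside 239 by 136 mm. Origin: centre of its underside, on the worktop; x along its long side, z up. Three different sweets lie on its floor in a row along x, about 78 mm apart, in any order.
- plate_in (a point): Round white dessert plate, 152 mm across, 16 mm high, loose; its flat middle is 100 mm across. Point: the middle of that flat face, 5 mm above the worktop; z up.
- plate: The same plate; origin at the middle of its underside, on the worktop.
- rest: Fixed tongs rest of folded stainless sheet, 165 by 130 mm, base 3 mm thick, with two thin uprights 30 mm high across its ends, at x = -76 and 86 mm; the tongs lie on their level top edges, between ears 14 mm high and 106 mm apart. Origin: on the worktop under the proper place of tongs_mid; x along the tongs to their tips, z up.
- wafer_mid (a point): Bystander in the pan: layered wafer block 24 mm by 50 mm, 20 mm high; centre.
- petit_four_mid (a point): Bystander in the pan: square chocolate-coated petit four 34 mm by 34 mm, 22 mm high; centre.
- cups: Bystander: stack of paper cups, 76 mm across, 91 mm high, beyond the work; origin at the centre of its underside.
There are look-alikes about, which are no part of the job. What is shaped like the plate but brown, red or turquoise is not meant.

How it is judged:
By the outcome, as a careful person would: the job done as asked, in the order asked, and still so for the second after the job is handed in, with the robot touching nothing.
It also fails if it takes over 54 s, if anything falls off the work surface, if the arm or the gripper's body presses on something with over 40 N, if the wrist force passes 120 N, or if a joint passes its speed limit or range.

## Working session

There is one attempt and no reset: what is moved stays moved. The work goes in short steps, each a Python script; the robot and the scene stay as the last script left them, time stands still between calls to the robot, and variables do not carry over. Pictures are saved under pics/ and viewed, about 8 in all and at most 12, crops included, and the job is handed in when it is done.

```bash
ls; mkdir -p pics; python3 - <<'E'
from station import *
import cv2,numpy as np
ims=[]
for c in ("top","side"):
    p,d=viewer.read_camera(c); ims.append(p); i=viewer.camera_info(c); print(c,i)
    for n in ("tongs_mid","tongs_tip","macaron_mid","pan","plate_in","plate","rest","wafer_mid","petit_four_mid","cups"):
        print(c,n,[(np.round(r["at"],3).tolist(),round(r["score"],2)) for r in tip_of(c,n)][:4])
    cv2.imwrite(f"pics/{c}0.png",p[:,:,::-1])
print(env.sense())
E
```

```text
pics
top {'intrinsics': array([[564.25156578,   0.        , 326.35238135],
       [  0.        , 564.25156578, 230.8119303 ],
       [  0.        ,   0.        ,   1.        ]]), 'dist_coeffs': array([0.0172328, 0.       , 0.       , 0.       , 0.       ]), 'eye': array([ 0.330368  , -0.04300024,  1.08445713]), 'rotation': array([[ 1.25009641e-02,  9.85693035e-01, -1.68086191e-01],
       [-9.99921521e-01,  1.21847429e-02, -2.91259398e-03],
       [-8.22836589e-04,  1.68109410e-01,  9.85768000e-01]])}
top tongs_mid [([0.481, -0.32, 0.037], 0.95)]
top tongs_tip [([0.647, 0.158, 0.014], 0.47)]
top macaron_mid [([0.574, 0.166, 0.013], 0.96)]
top pan [([0.568, 0.167, -0.004], 0.67)]
top plate_in [([0.517, -0.062, 0.005], 0.8), ([0.75, -0.294, 0.006], 0.72), ([0.247, -0.238, 0.003], 0.63), ([0.317, 0.115, 0.003], 0.58)]
top plate [([0.516, -0.06, 0.005], 0.89), ([0.749, -0.303, -0.0], 0.86), ([0.25, -0.24, -0.0], 0.8), ([0.318, 0.115, 0.001], 0.72)]
top rest [([0.48, -0.328, 0.001], 0.59)]
top wafer_mid [([0.644, 0.158, 0.015], 0.64)]
top petit_four_mid [([0.489, 0.156, 0.016], 0.87)]
top
[... 1358 characters left out ...]
oint_velocities': array([ 7.69848443e-04, -4.54584355e-04,  4.08570603e-04,  1.62364704e-03,
        8.18111235e-04, -1.36340720e-04, -4.04812257e-06]), 'tau': array([-1.41747205e-04, -5.20421147e+01, -1.24517450e-02, -2.44054914e+01,
       -5.65990387e-02,  1.15247205e-02,  3.48801632e-05]), 'ee_pos': array([0.27321968, 0.58979384, 0.21458746]), 'tcp_rot': array([[ 9.07373904e-01,  4.35883894e-05,  4.20324394e-01],
       [-4.20324394e-01, -1.27537726e-05,  9.07373905e-01],
       [ 4.49116888e-05, -9.99999999e-01,  6.74882294e-06]]), 'wrist_force': array([ 0.104589  ,  0.00722607, -0.02733667]), 'moment': array([-0.01259697, -0.00420766,  0.01010733]), 'gripper_width': 0.0920841418880806}
```

View top.

View pics/top0.png

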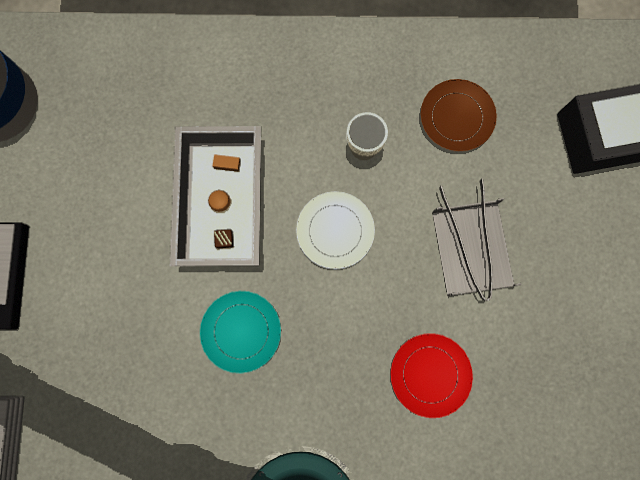

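View pics/side0.png

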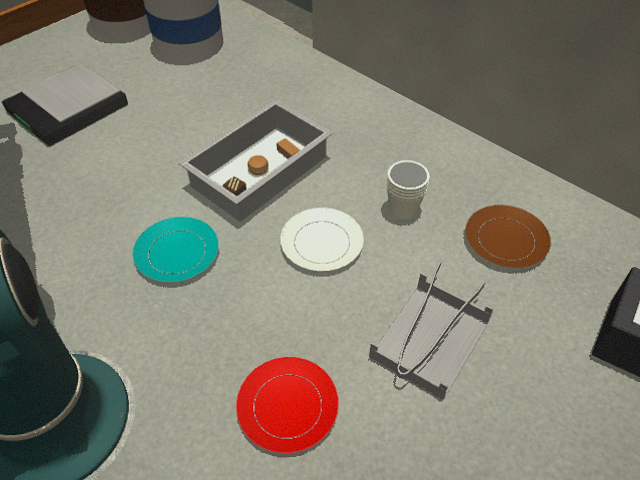

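```bash
cat > h.py <<'E'
from station import *
import numpy as np, cv2
def cloud(cam):
    """picture, world point per pixel (H,W,3), valid mask"""
    s=env.sense(); p,d=viewer.read_camera(cam); i=viewer.camera_info(cam)
    h,w=d.shape; uv=np.stack(np.meshgrid(np.arange(w),np.arange(h)),-1).reshape(-1,1,2).astype(np.float64)
    n=cv2.undistortPoints(uv,i["intrinsics"],i["dist_coeffs"])[:,0].reshape(h,w,2)
    P=np.stack([n[...,0]*d,-n[...,1]*d,-d],-1)
    if "eye" in i: R,t=i["rotation"],i["eye"]
    else:
        T=i["T_tool_cam"]; R=s["tcp_rot"]@T[:3,:3]; t=s["ee_pos"]+s["tcp_rot"]@T[:3,3]
    return p,P@np.asarray(R).T+t,d>0
def tongsR(yaw,pitch=0.,flip=False):
    """tool orientation for tongs heading yaw, tips lowered by pitch"""
    c,s=np.cos(yaw),np.sin(yaw); cp,sp=np.cos(pitch),np.sin(pitch)
    x=np.array([c*cp,s*cp,-sp]); y=np.array([-s,c,0]); z=np.cross(x,y)
    k=-1 if flip else 1
    return np.stack([k*x,-z,k*y],1)
def tongs_to_tcp(mid,R): return np.asarray(mid)+0.019*R[:,1]
def st(tag=""):
    s=env.sense(); print(tag,"t",round(s["t"],2),"tcp",np.round(s["ee_pos"],4),"F",np.round(s["wrist_force"],1),"w",round(s["gripper_width"],4))
E
python3 - <<'E'
from h import *
p,P,v=cloud("top")
hsv=cv2.cvtColor(p,cv2.COLOR_RGB2HSV)
box=(P[...,0]>.44)&(P[...,0]<.70)&(P[...,1]>.09)&(P[...,1]<.25)&v
# sweets
m=box&(P[...,2]>.014)&(P[...,2]<.045)&(hsv[...,1]>60)
n,l,stt,c=cv2.connectedComponentsWithStats(m.astype(np.uint8))
for k in range(1,n):
    if stt[k,4]>30:
        q=P[l==k]; print("sweet",c[k].round(),stt[k,4],q.mean(0).round(4),np.ptp(q[:,:2],axis=0).round(3),np.percentile(q[:,2],[10,90]).round(4))
rim=v&(abs(P[...,2]-.065)<.005)&(P[...,0]>.4)&(P[...,0]<.75)&(P[...,1]>.05)&(P[...,1]<.3)
q=P[rim][:,:2].astype(np.float32); print("rim",cv2.minAreaRect(q),len(q))
w=v&(hsv[...,1]<50)&(hsv[...,2]>190)&(np.hypot(P[...,0]-.515,P[...,1]+.06)<.1)&(P[...,2]<.03)
q=P[w]; print("plate",cv2.minEnclosingCircle(q[:,:2].astype(np.float32)),q.mean(0))
f=q[np.hypot(q[:,0]-.515,q[:,1]+.06)<.04]; print("plate flat z",np.median(f[:,2]))
q=P[v&(np.hypot(P[...,0]-.69,P[...,1]+.11)<.07)&(P[...,2]>.08)]; print("cups top",q.mean(0))
for y,pit,pos in ((.18,0,(.48,-.32,.037)),(1.57,.73,(.573,.167,.02)),(1.57,.73,(.573,.167,.12)),(1.57,.73,(.516,-.061,.02)),(1.57,.73,(.516,-.061,.12))):
  for fl in (0,1):
    R=tongsR(y,pit,fl); x=np.sign(1-2*fl)*R[:,0]; mid=np.array(pos)-(.117*x if pit else 0)
    j=solver.inverse_kinematics(tongs_to_tcp(mid,R),R); print(y,pos,fl,None if j is None else np.round(j,2))
a=cv2.resize(p[120:275,170:270],(400,620))[:600]; b=cv2.resize(p[170:310,420:525],(400,533)); b=cv2.copyMakeBorder(b,0,67,0,0,0)
cv2.imwrite("pics/crop1.png",np.hstack([a,b])[:,:,::-1]); st()
E
```

```text
sweet [226. 162.] 344 [0.6454 0.1577 0.0229] [0.029 0.051] [0.02   0.0256]
sweet [219. 200.] 368 [0.5674 0.1669 0.0275] [0.04  0.042] [0.0225 0.0314]
sweet [223. 238.] 260 [0.4939 0.156  0.0249] [0.033 0.036] [0.0216 0.028 ]
rim ((0.571094274520874, 0.16521839797496796), (0.2658248543739319, 0.1624908596277237), 1.1304349899291992) 3129
plate ((0.5158423185348511, -0.05648418143391609), 0.07517462968826294) [ 0.51681248 -0.0568313   0.00881606]
plate flat z 0.005154801185725644
cups top [ 0.6850978  -0.11220034  0.09139356]
0.18 (0.48, -0.32, 0.037) 0 [ 0.24  0.64  0.38  1.92 -0.37  0.65  2.6 ]
0.18 (0.48, -0.32, 0.037) 1 [-0.14  0.83  0.93  1.95 -0.9   0.85 -0.1 ]
1.57 (0.573, 0.167, 0.02) 0 [-0.42  0.73 -0.14  1.74  0.75  1.24  2.14]
1.57 (0.573, 0.167, 0.02) 1 [-0.94  0.8   0.6   1.77  0.28  1.01 -0.61]
1.57 (0.573, 0.167, 0.12) 0 [-0.39  0.59 -0.18  1.7   0.71  1.38  2.25]
1.57 (0.573, 0.167, 0.12) 1 [-0.97  0.65  0.64  1.75  0.32  1.17 -0.56]
1.57 (0.516, -0.061, 0.02) 0 [-0.21  0.58  0.04  2.05  0.93  0.92  2.23]
1.57 (0.516, -0.061, 0.02) 1 [-0.67  0.67  0.63  2.08  0.57  0.69 -0.61]
1.57 (0.516, -0.061, 0.12) 0 [-0.18  0.41  0.01  2.01  0.84  1.07  2.41]
1.57 (0.516, -0.061, 0.12) 1 [-0.7   0.47  0.66  2.05  0.59  0.88 -0.51]
 t 1.15 tcp [0.2732 0.5898 0.2146] F [-0.3 -0.6 -1.6] w 0.0917
```

View pics/crop1.png

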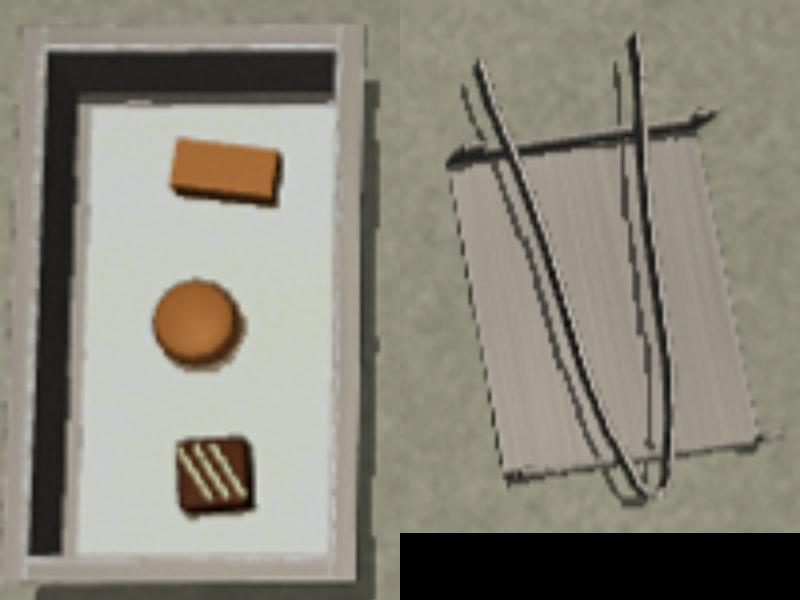

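Candidates: the macaron could be confused with the wafer (226,162), petit four (223,239) – the round brown biscuit at (219,200) is it; plates: white (336,230) is meant, not brown (458,116), red (431,375), turquoise (240,332); one pair of tongs at (465,240). The crop confirms round biscuit and V-shaped tongs on their rest. Now look from the wrist at both.

```bash
python3 - <<'E'
from h import *
T=viewer.camera_info("wrist")["T_tool_cam"]; print(np.round(T,3))
def look(target,R,h):
    cam=np.array(target)+[0,0,h]; return cam-R@T[:3,3]
R=tongsR(.18,0,1)
for name,tg,h in (("pan",(.571,.167,.03),.3),("tongs",(.48,-.32,.037),.27)):
    pos=look(tg,R,h); print(name,pos)
    env.reach(pos,R); st(name)
    p,P,v=cloud("wrist"); np.savez(f"w_{name}.npz",p=p,P=P,v=v)
    cv2.imwrite(f"pics/w_{name}.png",p[:,:,::-1])
    for n in (("macaron_mid",) if name=="pan" else ("tongs_mid","tongs_tip","rest")):
        print(n,[(np.round(r["at"],4).tolist(),round(r["score"],2)) for r in tip_of("wrist",n)][:3])
a=[cv2.resize(cv2.imread(f"pics/w_{n}.png"),(400,300)) for n in("pan","tongs")]
cv2.imwrite("pics/w2.png",np.vstack([cv2.imread("pics/w_tongs.png")[:, :]]))
cv2.imwrite("pics/w2.png",np.hstack(a)); st()
E
```

```text
[[ 0.    -0.962 -0.272 -0.077]
 [-0.     0.272 -0.962 -0.17 ]
 [ 1.     0.     0.     0.001]
 [ 0.     0.     0.     1.   ]]
pan [0.49525495 0.15433691 0.15953414]
pan t 2.94 tcp [0.4952 0.1555 0.1596] F [-1.  -0.6 -1.1] w 0.0921
macaron_mid [([0.5688, 0.1659, 0.0183], 0.69)]
tongs [ 0.40425495 -0.33266309  0.13653414]
tongs t 4.84 tcp [ 0.405  -0.3317  0.1364] F [-0.2 -0.3 -0.7] w 0.0918
tongs_mid []
tongs_tip []
rest [([0.4761, -0.3241, -0.0005], 0.97)]
 t 5.04 tcp [ 0.4048 -0.332   0.1365] F [-0.2 -0.9  0.3] w 0.0921
```

View pics/w2.png

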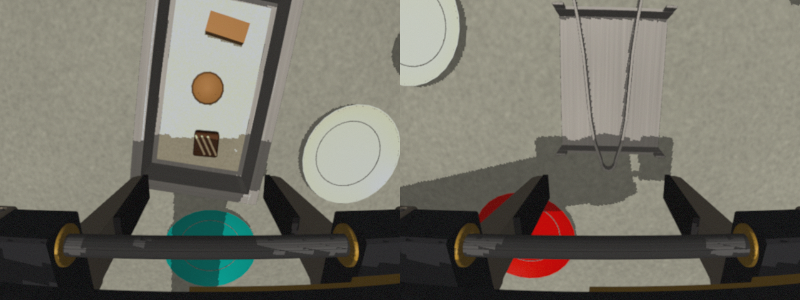

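```bash
python3 - <<'E'
import numpy as np,cv2
D=np.load("w_pan.npz");p,P,v=D["p"],D["P"],D["v"]
hsv=cv2.cvtColor(p,cv2.COLOR_RGB2HSV)
near=v&(np.hypot(P[...,0]-.57,P[...,1]-.166)<.032)&(P[...,2]>.012)&(hsv[...,1]>80)
q=P[near]; print("macaron",q.mean(0),np.ptp(q,axis=0),cv2.minEnclosingCircle(q[:,:2].astype(np.float32)))
q=q[q[:,2]>.024];print(" top",q.mean(0),cv2.minEnclosingCircle(q[:,:2].astype(np.float32)))
f=P[v&(np.hypot(P[...,0]-.6,P[...,1]-.13)<.012)]; print("floor z",np.median(f[:,2]))
rim=v&(abs(P[...,2]-.065)<.004)&(P[...,0]>.42)
print("rim",cv2.minAreaRect(P[rim][:,:2].astype(np.float32)))
w=v&(hsv[...,1]<60)&(hsv[...,2]>170)&(np.hypot(P[...,0]-.516,P[...,1]+.058)<.085)&(P[...,2]>.003)
q=P[w];print("plate",cv2.minEnclosingCircle(q[:,:2].astype(np.float32)),q.mean(0),len(q))
D=np.load("w_tongs.npz");p,P,v=D["p"],D["P"],D["v"]
b=v&(P[...,0]>.36)&(P[...,0]<.62)&(abs(P[...,1]+.32)<.09)
t=b&(P[...,2]>.036)&(P[...,2]<.05); q=P[t]; print("tongs n",len(q),q.min(0),q.max(0))
c,s=np.cos(.18),np.sin(.18); loc=(q[:,:2]-[.478,-.322])@np.array([[c,-s],[s,c]])
for a in np.arange(-.11,.13,.015):
    k=loc[abs(loc[:,0]-a)<.003]; y=k[:,1]
    print(round(a,3),len(k),"L",y[y>0].mean().round(4) if (y>0).any() else None,"R",y[y<0].mean().round(4) if (y<0).any() else None,"ext",y.min().round(4) if len(y) else '',y.max().round(4) if len(y) else '', k.shape)
q=P[b&(P[...,2]>.026)&(P[...,2]<.034)];l2=(q[:,:2]-[.478,-.322])@np.array([[c,-s],[s,c]])
print("30mm pts",len(l2)); 
for sg in(-1,1):
    k=l2[np.sign(l2[:,0])==sg]; k=k[abs(k[:,0])>.06]
    if len(k): print(sg,k.mean(0),k.min(0),k.max(0),np.polyfit(k[:,1],k[:,0],1))
base=P[b&(P[...,2]<.008)&(P[...,2]>.0015)]; print("base",cv2.minAreaRect(base[:,:2].astype(np.float32)),len(base))
E
```

```text
macaron [0.5697913  0.16875124 0.02810908] [0.04014593 0.03986648 0.01203422] ((0.5695559978485107, 0.16855517029762268), 0.020318282768130302)
 top [0.56963041 0.16895557 0.02829387] ((0.5693778991699219, 0.1688215434551239), 0.020027201622724533)
floor z 0.003770326322262929
rim ((0.5569741725921631, 0.16505518555641174), (0.23859669268131256, 0.1630849391222), 0.9519135355949402)
plate ((0.5154488682746887, -0.057291965931653976), 0.07600779831409454) [ 0.51727208 -0.05972377  0.00908148] 18287
tongs n 3549 [ 0.38408416 -0.39937488  0.03600001] [ 0.57524447 -0.24653651  0.04673019]
-0.11 0 L None R None ext   (0, 2)
-0.095 56 L 0.0034 R -0.0013 ext -0.0031 0.0082 (56, 2)
-0.08 83 L 0.0115 R -0.0066 ext -0.0089 0.0141 (83, 2)
-0.065 89 L 0.0163 R -0.0112 ext -0.0138 0.0191 (89, 2)
-0.05 85 L 0.0199 R -0.0145 ext -0.0166 0.0218 (85, 2)
-0.035 90 L 0.0226 R -0.0171 ext -0.019 0.0245 (90, 2)
-0.02 92 L 0.0243 R -0.0184 ext -0.0202 0.0265 (92, 2)
-0.005 90 L 0.0255 R -0.0197 ext -0.0219 0.0269 (90, 2)
0.01 101 L 0.0264 R -0.0209 ext -0.023 0.0287 (101, 2)
0.025 109 L 0.0279 R -0.0221 ext -0.0241 0.0298 (109, 2)
0.04 103 L 0.0294 R -0.0233 ext -0.0253 0.0312 (103, 2)
0.055 99 L 0.0317 R -0.025 ext -0.0269 0.0335 (99, 2)
0.07 101 L 0.0339 R -0.027 ext -0.0292 0.0352 (101, 2)
0.085 373 L 0.0486 R -0.0541 ext -0.0685 0.0608 (373, 2)
0.1 0 L None R None ext   (0, 2)
0.115 0 L None R None ext   (0, 2)
30mm pts 2005
-1 [-0.07440336 -0.00060861] [-0.09239008 -0.06474579] [-0.06030412  0.06430269] [ 0.02168766 -0.07439016]
1 [ 0.08619973 -0.00392305] [ 0.06019039 -0.06883825] [0.09468281 0.0611831 ] [0.0197753  0.08627731]
base ((0.4816632568836212, -0.3199455738067627), (0.1798500120639801, 0.24226799607276917), 89.97457122802734) 32728
```

```bash
python3 - <<'E'
from h import *
import json
D=np.load("w_tongs.npz");P,v=D["P"],D["v"]
c,s=np.cos(.18),np.sin(.18); A=np.array([[c,-s],[s,c]]); o=np.array([.478,-.322])
q=P[v&(P[...,2]>.036)&(P[...,2]<.05)]; l=(q[:,:2]-o)@A
k=l[(abs(l[:,1]-.003)<.035)&(l[:,0]<.075)]; bow=np.sort(k[:,0])[:6].mean(); print("bow",bow)
x0=bow+.099; yaw=.18+.006; mid=o+A@np.array([x0,.0029]); print("mid",x0,mid)
assert abs(x0)<.006
json.dump(dict(mid=mid.tolist(),yaw=yaw),open("tongs.json","w"))
R=tongsR(yaw,0,1)
env.reach([*mid,.09],R); st("above")
env.movel([*mid,.019],R,rate=.08); st("down")
env.pause(.1); print(env.sense()["ee_pos"])
effector.grasp(6); st("grasp")
env.movel([*mid,.14],R,rate=.12); st("up")
p,P,v=cloud("wrist"); cv2.imwrite("pics/held.png",p[:,:,::-1]); np.savez("w_held.npz",p=p,P=P,v=v)
T=viewer.camera_info("wrist")["T_tool_cam"]
for n in ("tongs_mid","tongs_tip"): print(n,[(np.round(r["at"],4).tolist(),round(r["score"],2)) for r in tip_of("wrist",n)][:2])
print("expected tip", mid+.117*np.array([np.cos(yaw),np.sin(yaw)]),.14+.019)
E
```

```text
bow -0.09461497235872458
mid 0.004385027641275421 [ 0.481795  -0.3183618]
above t 5.5 tcp [ 0.482  -0.3179  0.0891] F [-0.8  0.1  1.2] w 0.0916
down t 6.54 tcp [ 0.482  -0.3187  0.0194] F [ 1.  -0.  -0.2] w 0.0922
[ 0.48213494 -0.31858482  0.01949833]
grasp t 7.35 tcp [ 0.4818 -0.3184  0.019 ] F [-0.2 -0.1  0.8] w 0.0511
up t 8.51 tcp [ 0.4814 -0.3179  0.1393] F [ 0.1 -0.1 -1.1] w 0.051
tongs_mid []
tongs_tip []
expected tip [ 0.59677696 -0.29672507] 0.159
```

View pics/held.png

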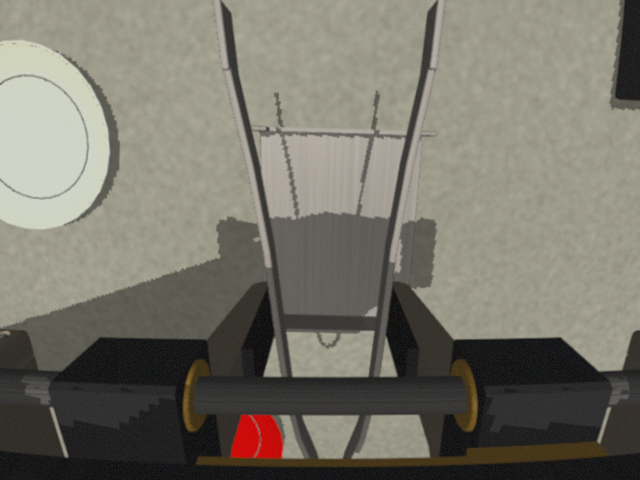

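```bash
cat >> h.py <<'E'
def inhand(p,P,v,s):
    """held tongs, in the tool-aligned tongs frame (mid nominal at origin): pitch/height of arm top edges, midline"""
    L=(P-s["ee_pos"])@s["tcp_rot"]; x,zt,y=-L[...,0],-L[...,1]-.019,-L[...,2]
    m=v&(abs(zt)<.03)&(x>.03)&(x<.125)&(abs(y)<.05)
    out=[]
    for a in np.arange(.04,.125,.01):
        k=m&(abs(x-a)<.004)
        l,r=k&(y>0),k&(y<0)
        if l.sum()>5 and r.sum()>5:
            out.append([a,np.percentile(zt[k],90),*[np.percentile(y[l],q) for q in(10,90)],*[np.percentile(y[r],q) for q in(10,90)]])
    return np.array(out),(x[m].max() if m.any() else None)
E
python3 - <<'E'
from h import *
D=np.load("w_held.npz"); o,xm=inhand(D["p"],D["P"],D["v"],env.sense())
print(o.round(4),xm); print("top edge fit",np.polyfit(o[:,0],o[:,1],1),"midline",np.polyfit(o[:,0],o[:,2:].mean(1),1))
# plan check for tilted poses
m=np.array([.570,.168])
for pit in (.68,.73,.78):
  for yaw in (1.57,1.4):
    R=tongsR(yaw,pit,1); X=-R[:,0]
    for nm,t in (("pan",(*m,.022)),("plate",(.5158,-.0585,.022))):
      j=solver.inverse_kinematics(tongs_to_tcp(np.array(t)-.117*X,R),R); print(pit,yaw,nm,np.round(tongs_to_tcp(np.array(t)-.117*X,R),3),None if j is None else np.round(j,2))
E
```

```text
[[ 0.04    0.0071  0.0268  0.0292 -0.0264 -0.0237]
 [ 0.05    0.0072  0.0279  0.0307 -0.0278 -0.0251]
 [ 0.06    0.0073  0.0294  0.0322 -0.0291 -0.0264]
 [ 0.07    0.0074  0.0309  0.0338 -0.0307 -0.0279]
 [ 0.08    0.0076  0.0329  0.0357 -0.0324 -0.0298]
 [ 0.09    0.0077  0.0347  0.0374 -0.0345 -0.0315]
 [ 0.1     0.0082  0.0367  0.0395 -0.0363 -0.0335]
 [ 0.11    0.009   0.0381  0.0407 -0.0373 -0.0349]
 [ 0.12    0.0092  0.039   0.0415 -0.0381 -0.0357]] 0.12499123697575032
top edge fit [0.02643254 0.00574292] midline [0.00285272 0.00133619]
0.68 1.57 pan [0.57  0.065 0.081] [-1.15  0.94  0.96  1.81 -0.11  0.95 -0.27]
0.68 1.57 plate [ 0.516 -0.161  0.081] [-0.92  0.86  1.04  2.1  -0.06  0.57 -0.01]
0.68 1.4 pan [0.553 0.067 0.081] [-1.12  0.95  0.95  1.77 -0.15  1.06 -0.37]
0.68 1.4 plate [ 0.498 -0.16   0.081] [-0.9   0.88  1.04  2.05 -0.09  0.7  -0.12]
0.73 1.57 pan [0.57  0.068 0.086] [-1.17  0.97  0.97  1.79 -0.09  0.98 -0.29]
0.73 1.57 plate [ 0.516 -0.158  0.086] [-0.96  0.89  1.05  2.09 -0.03  0.58 -0.07]
0.73 1.4 pan [0.553 0.07  0.086] [-1.13  0.98  0.96  1.75 -0.13  1.1  -0.39]
0.73 1.4 plate [ 0.499 -0.157  0.086] [-0.93  0.9   1.04  2.04 -0.06  0.72 -0.17]
0.78 1.57 pan [0.57  0.071 0.091] [-1.19  0.99  0.98  1.78 -0.06  1.01 -0.32]
0.78 1.57 plate [ 0.516 -0.155  0.091] [-0.99  0.92  1.07  2.09  0.    0.6  -0.12]
0.78 1.4 pan [0.554 0.073 0.091] [-1.15  1.01  0.97  1.72 -0.1   1.14 -0.41]
0.78 1.4 plate [ 0.499 -0.154  0.091] [-0.96  0.93  1.05  2.03 -0.02  0.74 -0.21]
```

```bash
cat >> h.py <<'E'
YAW,PIT=1.58,.73
RT=tongsR(YAW,PIT,1)
def tip_tcp(tip): return tongs_to_tcp(np.asarray(tip)-.117*(-RT[:,0]),RT)
MAC=np.array([.570,.168]); PLATE=np.array([.5158,-.0580])
def shot(n):
    s=env.sense(); p,P,v=cloud("wrist"); cv2.imwrite(f"pics/{n}.png",p[:,:,::-1]); np.savez(f"w_{n}.npz",p=p,P=P,v=v,pos=s["ee_pos"],rot=s["tcp_rot"]); return s,p,P,v
E
python3 - <<'E'
from h import *
env.movel([.46,-.30,.22],tongsR(.186,0,1),rate=.25); st("lift")
env.reach(tip_tcp([*PLATE,.15]),RT); st("over plate")
env.reach(tip_tcp([*MAC,.14]),RT); st("over pan")
env.movel(tip_tcp([*MAC,.075]),RT,rate=.12); st("lower")
s,p,P,v=shot("low")
o,xm=inhand(p,P,v,s); print("top",np.polyfit(o[:,0],o[:,1],1),"mid",np.polyfit(o[:,0],o[:,2:].mean(1),1),xm)
side,_=viewer.read_camera("side"); cv2.imwrite("pics/sidelow.png",np.hstack([cv2.resize(side[80:260,160:360],(440,396)),cv2.resize(p,(360,270))[:, :] if 0 else cv2.copyMakeBorder(cv2.resize(p,(360,270)),0,126,0,0,0)])[:,:,::-1])
E
```

```text
lift t 9.15 tcp [ 0.4603 -0.2995  0.2199] F [ 0.5  0.3 -0.7] w 0.0511
over plate t 9.97 tcp [ 0.516  -0.1582  0.2133] F [ 0.   0.1 -0.5] w 0.051
over pan t 10.9 tcp [0.5705 0.0649 0.2045] F [-0.4 -0.  -0.4] w 0.051
lower t 11.59 tcp [0.5712 0.0678 0.1392] F [ 1.4  0.6 -1.2] w 0.0508
top [0.02073729 0.00666474] mid [ 0.00312484 -0.00021157] 0.12499688915700127
```

View pics/sidelow.png

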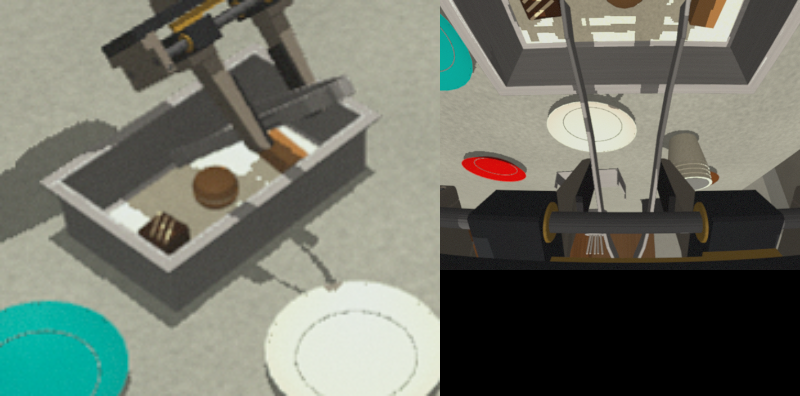

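```bash
python3 - <<'E'
from h import *
env.movel(tip_tcp([*MAC,.021]),RT,rate=.06); st("at macaron"); env.pause(.15); st()
s,p,P,v=shot("at")
L=(P-s["ee_pos"])@s["tcp_rot"]; x,zt,y=-L[...,0],-L[...,1]-.019,-L[...,2]
hsv=cv2.cvtColor(p,cv2.COLOR_RGB2HSV)
m=v&(np.hypot(P[...,0]-.57,P[...,1]-.168)<.035)&(P[...,2]>.01)&(P[...,2]<.04)&(hsv[...,1]>80)
print("mac visible",m.sum(), "lateral",y[m].min().round(4),y[m].max().round(4),"x",x[m].min().round(4),x[m].max().round(4),"world min",P[m].min(0).round(4),P[m].max(0).round(4))
o,xm=inhand(p,P,v,s); print(o[:,[0,2,5]].round(4), (o[:,2:].mean(1)).round(4))
cv2.imwrite("pics/at_c.png",p[:240,100:540,::-1])
E
```

```text
at macaron t 12.74 tcp [0.5712 0.0681 0.0852] F [-0.1  0.  -0.4] w 0.0511
 t 12.89 tcp [0.5711 0.0682 0.0852] F [-0.5 -0.2 -0.6] w 0.0511
mac visible 7437 lateral -0.0201 0.0219 x 0.1001 0.1279 world min [0.5484 0.1501 0.0136] [0.5904 0.1826 0.0319]
[[ 0.04    0.0049 -0.005 ]
 [ 0.05    0.0061 -0.0066]
 [ 0.06    0.0279 -0.0279]
 [ 0.07    0.0293 -0.0294]
 [ 0.08    0.0313 -0.0313]
 [ 0.09    0.0332 -0.0329]
 [ 0.1     0.0017 -0.0019]
 [ 0.11    0.003  -0.0032]
 [ 0.12    0.0038 -0.0041]] [-0.0001 -0.0005 -0.     -0.      0.0001  0.0001 -0.     -0.     -0.    ]
```

View pics/at_c.png

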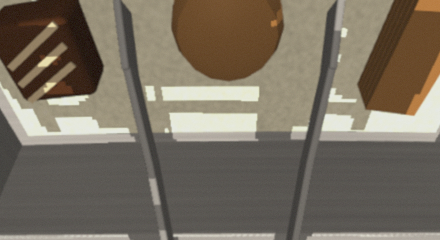

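```bash
python3 - <<'E'
from h import *
env.movel(tip_tcp([.5695,.1695,.021]),RT,rate=.03)
for f in (8,10,12,14,16,18,20): effector.grasp(f); st(f)
s,p,P,v=shot("closed"); cv2.imwrite("pics/closed_c.png",p[:240,100:540,::-1])
E
```

```text
8 t 13.56 tcp [0.5704 0.0696 0.0849] F [ 0.2 -0.1 -1. ] w 0.0446
10 t 13.91 tcp [0.5704 0.0696 0.0848] F [ 0.5  0.1 -0.6] w 0.0381
12 t 14.12 tcp [0.5704 0.0697 0.0849] F [ 0.8 -1.  -0.9] w 0.0358
14 t 14.34 tcp [0.5704 0.0696 0.0848] F [ 0.5 -0.5 -1. ] w 0.0361
16 t 14.56 tcp [0.5704 0.0696 0.0849] F [ 0.3 -0.5  0.2] w 0.0358
18 t 14.78 tcp [0.5704 0.0696 0.0849] F [ 0.4 -0.8 -1.3] w 0.0355
20 t 14.99 tcp [0.5704 0.0696 0.0849] F [ 0.2 -0.2 -0.4] w 0.0356
```

View pics/closed_c.png

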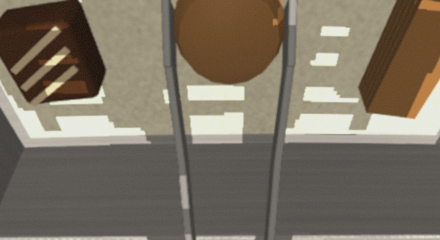

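```bash
python3 - <<'E'
from h import *
env.movel(tip_tcp([.5695,.1695,.06]),RT,rate=.05); st("lift1")
env.movel(tip_tcp([.5695,.1695,.15]),RT,rate=.12); st("lift2")
s,p,P,v=shot("lifted")
top,_=viewer.read_camera("top"); side,_=viewer.read_camera("side")
print(tip_of("side","macaron_mid"))
cv2.imwrite("pics/lifted_c.png",np.hstack([cv2.copyMakeBorder(p[:240,100:540],0,60,0,0,0),cv2.resize(side[60:260,160:400],(360,300))])[:,:,::-1])
E
```

```text
lift1 t 15.97 tcp [0.5702 0.0697 0.1236] F [ 0.5 -0.7 -0.6] w 0.0357
lift2 t 16.88 tcp [0.57   0.0698 0.2132] F [-1.1  0.3 -0.9] w 0.0358
[{'at': [0.5697, 0.167, 0.1439], 'score': 0.77}]
```

View pics/lifted_c.png

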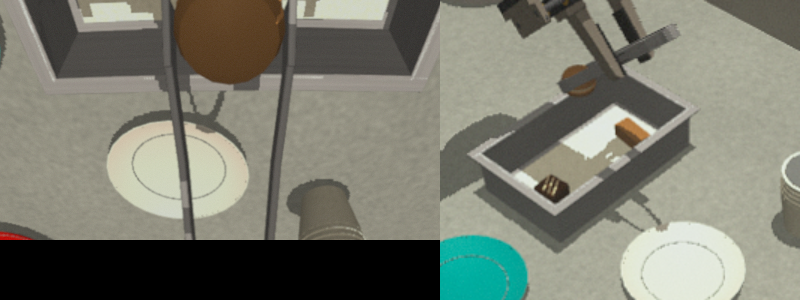

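```bash
python3 - <<'E'
from h import *
env.movel(tip_tcp([*PLATE,.15]),RT,rate=.18); st("over plate")
env.movel(tip_tcp([*PLATE,.045]),RT,rate=.12); st("low")
env.movel(tip_tcp([*PLATE,.0232]),RT,rate=.03); env.pause(.2); st("down"); print(tip_tcp([*PLATE,.0232]))
s,p,P,v=shot("placed")
side,_=viewer.read_camera("side"); print([(np.round(r["at"],4),r["score"]) for r in tip_of("side","macaron_mid")])
cv2.imwrite("pics/placed_c.png",np.hstack([cv2.copyMakeBorder(p[:240,100:540],0,60,0,0,0),cv2.resize(side[170:290,260:404],(360,300))])[:,:,::-1])
E
```

```text
over plate t 18.52 tcp [ 0.5175 -0.1568  0.2137] F [-0.2  0.6 -1.2] w 0.0356
low t 19.55 tcp [ 0.5171 -0.158   0.1094] F [-0.6 -0.1 -1.4] w 0.0356
down t 20.62 tcp [ 0.5168 -0.1578  0.0872] F [-0.5  0.4 -0.2] w 0.0357
[ 0.51671903 -0.1578517   0.08706543]
[(array([ 0.5151, -0.0577,  0.0176]), 0.7), (array([ 0.5126, -0.0562,  0.0063]), 0.59)]
```

View pics/placed_c.png

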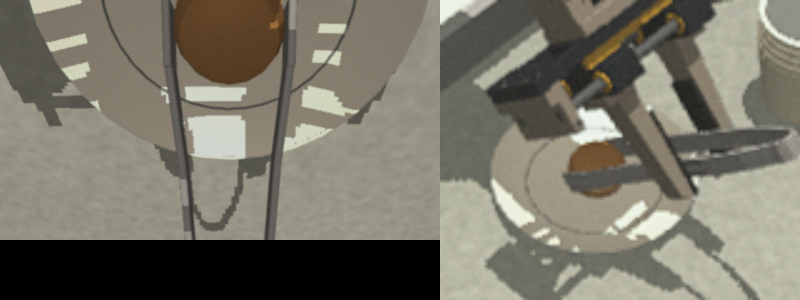

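```bash
python3 - <<'E'
from h import *
env.movel(tip_tcp([*PLATE,.0229]),RT,rate=.01); st()
for f in (17,14,12,10.5,9,8,7,6): effector.grasp(f); st(f)
s,p,P,v=shot("opened"); cv2.imwrite("pics/opened_c.png",p[:240,100:540,::-1])
E
```

```text
t 21.02 tcp [ 0.5168 -0.1578  0.0868] F [-0.4 -0.5 -1.2] w 0.0357
17 t 21.24 tcp [ 0.5168 -0.1579  0.0868] F [-0.5 -0.7 -0.6] w 0.0359
14 t 21.46 tcp [ 0.5168 -0.1578  0.0868] F [ 0.5  0.4 -0.5] w 0.0358
12 t 21.68 tcp [ 0.5168 -0.1578  0.0868] F [-0.  -0.  -1.1] w 0.036
10.5 t 21.96 tcp [ 0.5167 -0.1579  0.0868] F [-1.3 -0.8 -0.9] w 0.0373
9 t 22.3 tcp [ 0.5167 -0.1579  0.0868] F [ 0.5 -0.1 -0.8] w 0.0409
8 t 22.64 tcp [ 0.5167 -0.1579  0.0868] F [ 0.3  0.3 -0.8] w 0.0446
7 t 22.99 tcp [ 0.5167 -0.1579  0.0868] F [-0.3 -0.4 -1. ] w 0.0486
6 t 23.21 tcp [ 0.5167 -0.1579  0.0867] F [ 0.1 -0.7 -0.8] w 0.0511
```

View pics/opened_c.png

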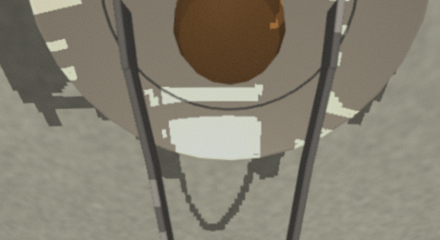

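```bash
python3 - <<'E'
from h import *
import json
d=json.load(open("tongs.json")); mid,R=d["mid"],tongsR(d["yaw"],0,1)
env.movel(tip_tcp([*PLATE,.06]),RT,rate=.06); env.movel(tip_tcp([*PLATE,.15]),RT,rate=.15); st("up")
env.reach([.46,-.30,.22],R); st("back")
env.movel([*mid,.14],R,rate=.15); env.pause(.2); st("above rest")
s,p,P,v=shot("held2"); o,_=inhand(p,P,v,s)
D=np.load("w_held.npz"); o0,_=inhand(D["p"],D["P"],D["v"],dict(ee_pos=np.array([*mid,.1393]),tcp_rot=s["tcp_rot"]))
print("diff mm",((o-o0)*1e3).round(1) if o.shape==o0.shape else (o,o0)); print(np.polyfit(o[:,0],o[:,1],1),np.polyfit(o0[:,0],o0[:,1],1))
g=[cv2.cvtColor(i,cv2.COLOR_RGB2GRAY).astype(np.float32)[0:260,180:300] for i in (D["p"],p)]
print("image shift",cv2.phaseCorrelate(*[np.ascontiguousarray(x) for x in g]))
p,P,v=cloud("top"); print("mac",[(np.round(r["at"],4).tolist(),round(r["score"],2)) for r in tip_of("top","macaron_mid")],"plate",[np.round(r["at"],4).tolist() for r in tip_of("top","plate_in")][:4])
hsv=cv2.cvtColor(p,cv2.COLOR_RGB2HSV); m=v&(np.hypot(P[...,0]-.516,P[...,1]+.058)<.04)&(P[...,2]>.012)
q=P[m]; print("mac cloud",q.mean(0),np.ptp(q,axis=0),np.median(q[:,2]),q[:,2].max())
w=v&(np.hypot(P[...,0]-.515,P[...,1]+.06)<.1)&(hsv[...,1]<50)&(hsv[...,2]>190);print("plate",cv2.minEnclosingCircle(P[w][:,:2].astype(np.float32)))
top=P[m&(P[...,2]>.024)]; A=np.c_[top[:,:2]-top[:,:2].mean(0),np.ones(len(top))]; print("tilt",np.linalg.lstsq(A,top[:,2],rcond=None)[0])
E
```

```text
up t 24.77 tcp [ 0.5163 -0.1575  0.2132] F [-0.1 -0.3 -0.9] w 0.0511
back t 25.61 tcp [ 0.4595 -0.2995  0.2189] F [ 1.   0.1 -0.7] w 0.0508
above rest t 26.52 tcp [ 0.4822 -0.3183  0.1409] F [-0.7 -0.3 -1.7] w 0.051
diff mm [[ 0.   0.1 -0.5 -0.5 -0.4 -0.4]
 [ 0.   0.3 -0.5 -0.6 -0.3 -0.5]
 [ 0.   0.1 -0.5 -0.6 -0.5 -0.5]
 [ 0.   0.1 -0.5 -0.4 -0.5 -0.5]
 [ 0.   0.3 -0.6 -0.6 -0.3 -0.5]
 [ 0.   0.2 -0.5 -0.5 -0.4 -0.4]
 [ 0.   0.3 -0.5 -0.5 -0.3 -0.5]
 [ 0.   0.2 -0.5 -0.5 -0.4 -0.4]
 [ 0.   0.3 -0.5 -0.5 -0.4 -0.4]]
[0.02526061 0.00584577] [0.02393915 0.00573868]
image shift ((-0.17253921381006876, 0.5259323125618209), 0.8632354830518181)
mac [([0.519, -0.0607, 0.0194], 0.82), ([0.6491, 0.1589, 0.0155], 0.48)] plate [[0.2466, -0.2382, 0.0029], [0.5175, -0.06, 0.0085], [0.754, -0.2993, 0.0082]]
mac cloud [ 0.51583113 -0.05805835  0.02966723] [0.03964226 0.04028404 0.02304506] 0.030077914414225804 0.03717385502079518
plate ((0.5151896476745605, -0.05999506264925003), 0.09994018822908401)
tilt [-2.18551906e-05 -6.27871199e-03  3.00955711e-02]
```

Nothing slipped in hand, and the macaron stands flat in the middle of the plate. Now lay the tongs down.

```bash
python3 - <<'E'
from h import *
import json
d=json.load(open("tongs.json")); mid,R=d["mid"],tongsR(d["yaw"],0,1)
env.movel([*mid,.045],R,rate=.12); env.movel([*mid,.0193],R,rate=.03); env.pause(.3); st("down")
effector.grasp(3); st(); effector.release(); st("open")
env.movel([*mid,.10],R,rate=.1); st("up")
T=viewer.camera_info("wrist")["T_tool_cam"]
env.reach(np.array([.48,-.32,.307])-R@T[:3,3],R); env.pause(.2)
s,p,P,v=shot("final")
c,s_=np.cos(.18),np.sin(.18); A=np.array([[c,-s_],[s_,c]]); o=np.array([.478,-.322])
q=P[v&(P[...,2]>.036)&(P[...,2]<.05)]; l=(q[:,:2]-o)@A
k=l[(abs(l[:,1]-.003)<.035)&(l[:,0]<.075)]; print("bow",np.sort(k[:,0])[:6].mean(),"z",np.median(q[:,2]))
for a in (-.08,-.05,-.02,.01,.04,.07):
    y=k[abs(k[:,0]-a)<.003][:,1]; print(a,y[y>0].mean().round(4),y[y<0].mean().round(4))
top,_=viewer.read_camera("top"); side,_=viewer.read_camera("side")
for n in ("tongs_mid","wafer_mid","petit_four_mid","macaron_mid","cups","plate_in"): print(n,[np.round(r["at"],3).tolist() for r in tip_of("side",n)][:2])
cv2.imwrite("pics/final.png",np.hstack([cv2.resize(side[100:400,170:510],(460,406)),cv2.copyMakeBorder(cv2.resize(p,(340,255)),0,151,0,0,0)])[:,:,::-1]); st()
E
```

```text
down t 28.98 tcp [ 0.4819 -0.3184  0.0194] F [-0.2  0.5 -0.6] w 0.051
 t 29.19 tcp [ 0.4818 -0.3183  0.0193] F [ 0.2  0.  -0.3] w 0.0515
open t 29.93 tcp [ 0.4818 -0.3183  0.0193] F [-0.4 -0.5 -0.8] w 0.0917
up t 30.89 tcp [ 0.4816 -0.3179  0.0995] F [-1.  -0.1  0.1] w 0.0914
bow -0.09462655141195288 z 0.0439103372643706
-0.08 0.0126 -0.0058
-0.05 0.0208 -0.0136
-0.02 0.0254 -0.0175
0.01 0.0275 -0.0198
0.04 0.0305 -0.0223
0.07 0.0348 -0.0259
tongs_mid [[0.478, -0.317, 0.033]]
wafer_mid [[0.648, 0.157, 0.013]]
petit_four_mid [[0.495, 0.158, 0.012]]
macaron_mid [[0.516, -0.058, 0.018]]
cups [[0.69, -0.111, -0.002]]
plate_in [[0.25, -0.237, 0.007], [0.513, -0.062, 0.01]]
 t 31.98 tcp [ 0.4046 -0.3353  0.1365] F [ 0.5 -0.9  0.3] w 0.092
```

View pics/final.png

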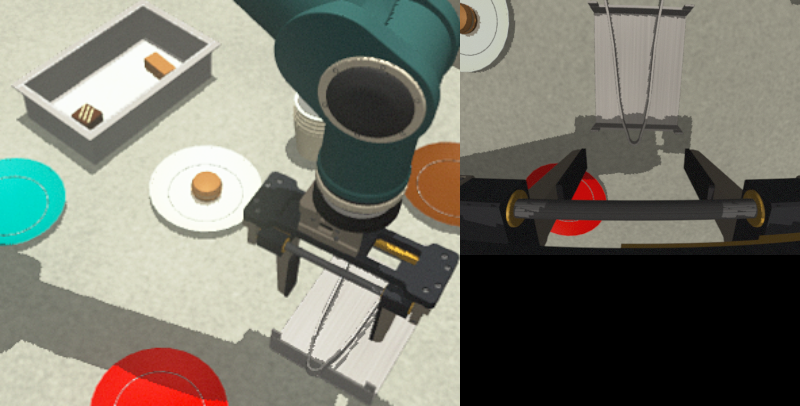

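The tongs are back on the rest (bow at the same place, about 1 mm sideways, level at 44 mm top edge). The macaron lies flat in the middle of the white plate, and the robot is touching nothing.

```bash
python3 -c "
from station import *
print(workorder.finish_job())"
```

```text
the job is handed in; nothing more can be done
None
```

The macaron is on the white dessert plate and the tongs are back on their rest. The job was handed in at about 32 s of the 54 s allowed.

**What I did:** I picked up the tongs with a 6 N grip and tilted the tips down about 42° to clear the pan wall. I closed them gradually on the macaron to 20 N at the grips, which is about 3.5 N on the biscuit. I lifted it, lowered it onto the plate, opened the tongs slowly and laid them back.

**Last checks:**
- **Macaron:** the top camera's depth data, taken after I set it down, put it at (0.516, -0.058), flat to within 0.01 rad, with its top at about 30 mm. My plate centre, found from the rim before the set-down, is (0.516, -0.058).
- **Tongs:** measured level with their top edge at 44 mm. The bow is within 0.1 mm of where it was, and the tongs lie about 1 mm to the side.
- **Wafer, petit four and cups:** their last network positions agree with the first to within a few millimetres, which is the networks' accuracy.

**Disagreements:**
- **Plate centre:** the networks put it 2–4 mm away from my measurement, which is within their stated error. One late rim fit gave a 100 mm radius, so it had caught something besides the plate; I ignored it.
- **Networks on the held tongs:** they did not find the tongs in the wrist pictures, so I used depth data and the pictures themselves.

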